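# Take the clamping cap off a flat grinder

## Task

The stone of the flat grinder is to be changed. Pull the safety slide all the way back to its end stop, away from the cap, then unscrew the cap in the middle of the stone: nobody knows whether its part-turn thread is left- or right-handed, so try both ways and turn it the way that gives until it stops. Lift the cap straight off and finish while still holding it in the gripper, upright and still, about 10 cm above the stone and touching nothing else; leave the slide back and do not shift the mug, the sharpening stone or the tin.

Things in the scene. Friction and masses are not known exactly. Their poses are not given: they have to be found in the camera images.
- grinder: Flat grinder, fixed: grey housing 200 (x) x 430 (y) x 85 mm high, y = -250 to +180 mm; on it a horizontal round stone 190 mm across, its top 115 mm above the table; white drive cover 110 x 110 mm, 163 mm above the table, centred at y = -178 mm. Origin on the table under the spindle axis (the cap's centre), z up, y along the slide's rail, away from the cap
- rail_end (a point): Inner end, at the top, of the twin-bar steel rail that carries the safety slide over the stone; rail 31 mm wide, its top 138 mm above the table, running from 60 to 176 mm from the spindle axis along the grinder's +y, with a post at its outer end
- cap: Aluminium clamping cap, about 0.3 kg, at the middle of the stone: round bell 80 mm across, 26 mm high, topped by a round ribbed knob 46 mm across, 34 mm high. Unlocked, it turns easily, without rising, to a hard stop about 1.1 rad in its loosening direction, the other way to a hard stop within 0.1 rad. Origin: centre of the underside, on the stone's top; z up, the turning axis
- cap_knob (a point): Centre of the top of the cap's knob, 60 mm above the cap's underside; the knob's round side, 34 mm high, can be gripped from above. The loosening direction (clockwise or anticlockwise) cannot be seen and differs from run to run. Turned over 0.85 rad that way, the cap lifts straight up off the spindle; the hidden engagement is 20 mm high
- cap_fork (a point): Middle of the forked ear on the bell's side, on the cap's +y, 45 mm from the axis, 14 mm above the underside: two prongs reaching out to 54 mm from the axis, 16 mm high. At the start the slide's tongue stands between the prongs and keeps the cap from turning; with the slide back they are free
- lock_slide (a joint): Safety slide, m: 0 = fully in (tongue in the cap's fork), 0.045 = fully back at its end stop; moves along the grinder's +y, starts within 6 mm of 0, rubs with about 2 N and stays where it is left
- slide_top (a point): Centre of the top of the slide's black grip block, 18 mm (x) x 16 mm (y), 32 mm high, standing on a carriage 4 mm thick, 31 x 26 mm, on the rail. The block's top is 174 mm above the table, 75 mm from the cap's axis with the slide fully in, 120 mm with it back. Axes as the grinder's
- mug: White mug, 76 mm across, 85 mm high, near the grinder's far side; origin at the centre of its underside. Leave alone
- stone: Reddish hand sharpening stone 50 x 150 x 25 mm lying on the table in front of the grinder; origin at the centre of its underside. Leave alone
- tin: Round dark tin, 50 mm across, 30 mm high, standing on the housing beside the outer end of the rail; origin at the centre of its underside. Leave alone
Not all that is in view belongs to the job. Leave any orange or red look-alike of the cap alone.

How it is judged:
By the outcome, as a careful person would: the job done as asked, in the order asked, and still so for the second after the job is handed in, while the arm keeps its last pose, push and grip.
It also fails if it takes over 51 s, if anything falls off the work surface, if the arm or the gripper's body presses on something with over 40 N, if the wrist force passes 120 N, or if a joint passes its speed limit or range.

## Robot

A 7-joint arm with a two-finger parallel gripper is mounted at the origin on the work surface. World frame = base frame: x ahead of the robot, y to its left, z up, the work surface at z = 0. Lengths are in m, angles in degrees, forces in N, time in s.
With the tool pointing down it reaches from about 0.4 to 0.9 m from the base axis. Payload 5.5 kg.
Tool frame: the origin (TCP) lies at the very end of the fingers, on their centre line; the grasp point (between the pads) lies 19 mm behind it (r.grip_point_offset is the distance from the TCP to the grasp point, in m); z points along the fingers, y is the line along which they close (so a half turn about z gives the same grasp; the last joint's range is limited). The gripper opens to 85 mm and grips with 20 to 120 N. Pads are 22 mm wide; open, the fingers measure 114 mm over their backs; the gripper's body (76 mm by 85 mm) begins 54 mm behind the grasp point. The pads swing forward as they close: fully open they stand 13 mm farther back than shut.
Start: joints at [85.898, 28.699, -24.465, 88.831, 12.651, 65.22, -12.049], TCP at [0.214, -0.614, 0.231] pointing down, gripper open.
Joint ranges: [-164.97, 164.97], [-17.58, 116.51], [-87.97, 89.64], [11.32, 138.91], [-80.73, 260.73], [10.89, 115.49], [-147.41, 147.41]. Speed limits (degrees/s): [147.25, 147.25, 180, 180, 180, 180, 180].

## Interface

Orientations are given as [roll, pitch, yaw] about the fixed x, y, z axes, in that order (R = Rz(yaw) Ry(pitch) Rx(roll)).
In Python, from bench import r gives the robot as it stands.
- The arm moves only by the shell command python3 -m handwheel 'ROWS' [OPENING]. ROWS is JSON, a list of rows, each an object of numbers: "dx", "dy", "dz": the shift along the tool's x, y, z in units of 100 mm (1.0 is 100 mm); "rx", "ry", "rz": the turn, a rotation vector about the tool's x, y, z in units of 45 degrees (1.0 is 45 degrees). A call has 1 to 5 rows; each row is the pose to reach, as a shift and turn from the pose commanded when the call began, along the tool's axes at that moment; what a row does not reach only later rows make up. A row lasts 1/10 s, in which the tool goes at most 50 mm and 8.59 degrees, less where a joint would pass 70% of its speed; a pose out of reach is approached as far as the arm can. A call with a number of a shift or a turn outside -1 to 1 is refused whole. A call with a gripper value outside its range is refused whole. OPENING is the closure, from 0 (fully open) to 1 (shut), set as the call begins (- or left out, the last holds). The fingers move at their own pace and stop on an object; the grip force is fixed at half the most. Time passes only in rows, so rows that repeat a pose let the fingers close. It gives the time, the measured TCP pose, the force, the opening and the grip force at its end, in the units of the state.
- r.get_obs(): the state, without advancing time (a new reading comes with each control period).
- r.grab_frame(name): name is "scene" or "top"; returns the picture (400x640x3 uint8, red, green, blue); there is no depth.
- r.get_calibration(name): a dict with "fx", "fy", "cx", "cy" (pixels), "rvec" (rotation vector, rad) and "tvec" (3), from world to camera coordinates, as OpenCV has them. Camera axes: x right, y down, z forward; pixel columns grow to the right and rows downward; lengths in m; the calibration is good to about 2 mm. A picture is of the moment at which its call begins. get_calibration takes no time and is no camera call.
- r.hand_in(): hands the job in; it is judged then, once.
The state is a dict: "t": time; "qpos": joint angles; "joint_velocities": joint speeds; "effort": joint torques, N m; "tool_pos": TCP position; "orientation": TCP orientation; "ft_force": force on the tool from outside, world axes, zero at the start; "moment": the same for the moment, N m; "width": opening from 0.0 (shut) to 1.0 (fully open); "gripper_force": force on a finger pad.
Only numpy, scipy, OpenCV 4.12 (cv2) and the standard library are available. Lean on these libraries where they do the work, as an engineer would, in place of code of your own. Each camera call takes 0.05 s, during which the arm holds its last target. There are 200 camera calls.

## Working session

There is one attempt and no reset: what is moved stays moved. The work goes in short steps, Python scripts to look and compute and a shell command to move; the robot and the scene stay as the last step left them, time stands still between calls to the robot, and variables do not carry over. Pictures are saved under pics/ and viewed, at most 10 in all, crops included, and the job is handed in when it is done.

```bash
mkdir -p pics; ls; python3 - <<'E'
from bench import r
import cv2,numpy as np
for n in("scene","top"):
    cv2.imwrite(f"pics/{n}0.png",r.grab_frame(n)[:,:,::-1]); c=r.get_calibration(n)
    R=cv2.Rodrigues(np.array(c["rvec"]))[0]; print(n,c,"cam pos",-R.T@np.array(c["tvec"]))
print(r.get_obs(), r.grip_point_offset)
E
```

```text
pics
scene {'fx': 377.45699624761244, 'fy': 377.45699624761244, 'cx': 316.2851045013729, 'cy': 196.71501877656192, 'rvec': array([ 1.12248977,  2.53346269, -0.83015646]), 'tvec': array([ 0.32398303, -0.2953243 ,  1.32115704])} cam pos [0.96947248 0.44773746 0.89291189]
top {'fx': 458.27630135585014, 'fy': 458.27630135585014, 'cx': 321.3428963137329, 'cy': 203.21805794012232, 'rvec': array([ 2.0990998 , -2.11349647,  0.17489892]), 'tvec': array([0.1018137 , 0.59760767, 1.11590021])} cam pos [0.37117571 0.06486322 1.21274712]
{'t': 0.1, 'qpos': array([ 85.89930564,  28.7502609 , -24.45458781,  88.88515623,
        12.65023031,  65.21945434, -12.05090303]), 'joint_velocities': array([-0.03166802, -0.20186355,  0.07146921, -0.07617448, -0.02078761,
        0.00834186,  0.06288382]), 'effort': array([-1.11274602e-02, -5.70814848e+01, -5.83828121e+00, -2.81751966e+01,
        1.06599054e-02,  5.54829516e-03,  3.54719748e-05]), 'tool_pos': array([ 0.21332551, -0.61333676,  0.23034593]), 'orientation': array([-1.79898382e+02, -4.85106465e-03,  1.91820258e+01]), 'ft_force': array([0.11433075, 0.0177542 , 0.19597688]), 'moment': array([-0.02914518,  0.05394319,  0.00058671]), 'gripper_force': 0.0, 'width': 0.9985854927062995} 0.0187
```

View pics/scene0.png

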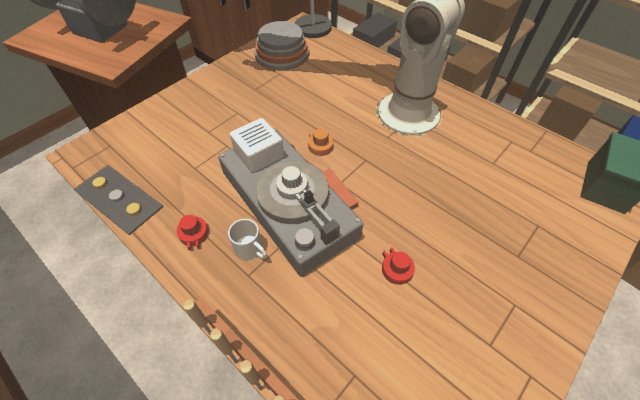

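View pics/top0.png

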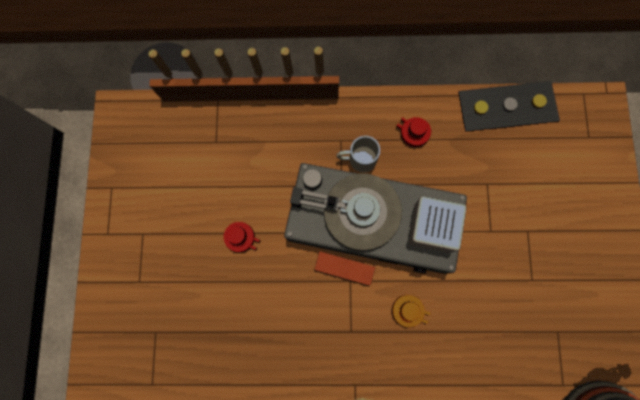

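The scene view shows the aluminium cap on the stone at about (291,180), with the black slide block at (308,198) and the tin at (305,238). In the top view they are at (364,208), (331,203) and (312,178). The look-alikes in the scene view are orange (320,141), red (192,229) and red (399,266). The grey cap on the grinder's stone is the one meant. I'll confirm it in an enlarged crop.

```bash
python3 - <<'E'
import cv2,numpy as np
a=cv2.imread("pics/scene0.png")[115:275,215:365]; b=cv2.imread("pics/top0.png")[155:275,280:475]
a=cv2.resize(a,None,fx=3.5,fy=3.5,interpolation=cv2.INTER_CUBIC)
cv2.imwrite("pics/cs.png",a)
b=cv2.resize(b,None,fx=4,fy=4,interpolation=cv2.INTER_CUBIC)
cv2.imwrite("pics/ct.png",np.clip(b*1.6,0,255).astype(np.uint8))
E
```

```text
(no output)
```

View pics/cs.png

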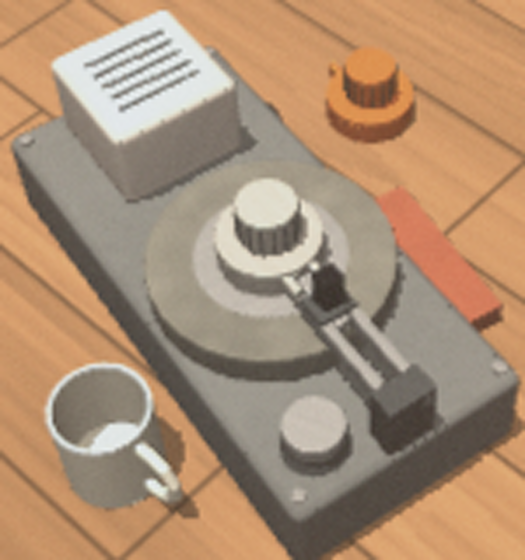

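View pics/ct.png

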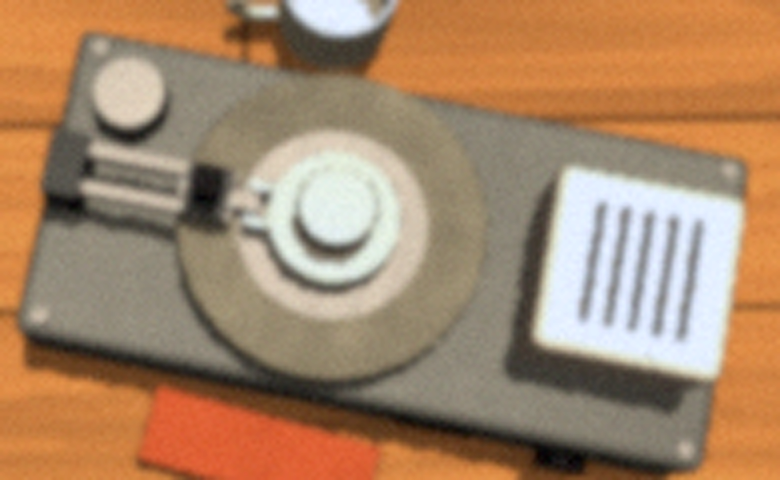

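The crops confirm it: the grey ribbed cap is at the stone's centre, with the black grip block at its fork and the rail running away to the post. The tin stands on the mug side of the rail's end. Next I triangulate.

```bash
cat > h.py <<'E'
import cv2,numpy as np
from bench import r
def cam(n):
    c=r.get_calibration(n); R=cv2.Rodrigues(np.array(c["rvec"],float))[0]; t=np.array(c["tvec"],float)
    K=np.array([[c["fx"],0,c["cx"]],[0,c["fy"],c["cy"]],[0,0,1]]); return K,R,t
def plane(n,p,z):
    K,R,t=cam(n); o=-R.T@t; d=R.T@np.linalg.solve(K,[p[0],p[1],1]); return o+d*(z-o[2])/d[2]
def tri(ps,pt):
    P=[]
    for n in("scene","top"):
        K,R,t=cam(n); P.append(K@np.c_[R,t])
    X=cv2.triangulatePoints(P[0],P[1],np.array(ps,float).reshape(2,1),np.array(pt,float).reshape(2,1)).ravel(); return X[:3]/X[3]
def proj(n,X):
    K,R,t=cam(n); x=K@(R@np.array(X)+t); return x[:2]/x[2]
S=lambda x,y:((x+.5)/3.5-.5+215,(y+.5)/3.5-.5+115)
T=lambda x,y:((x+.5)/4-.5+280,(y+.5)/4-.5+155)
E
python3 - <<'E'
from h import *
np.set_printoptions(precision=4,suppress=True)
print("knob",tri(S(267,204),T(337,206)),"top@.175",plane("top",T(337,206),.175),"scene@",plane("scene",S(267,204),.175))
print("bell@.141",plane("top",T(334,218),.141), "stone@.115",plane("top",T(332,228),.115))
print("slide",tri(S(329,276),T(211,182)),plane("top",T(211,182),.174),plane("scene",S(329,276),.174))
print("post",tri(S(404,386),T(67,165)))
print("tin",tri(S(316,424),T(131,91)))
c=[plane("top",T(*p),.085) for p in((99,46),(730,170),(685,449),(39,314))]
for i in range(4):
    d=c[(i+1)%4]-c[i]; print(c[i],np.hypot(*d[:2]),np.degrees(np.arctan2(d[1],d[0])))
print("cover top", plane("top",T(641,272),.163))
E
```

```text
knob [ 0.5687 -0.004   0.1723] top@.175 [ 0.5678 -0.0034  0.175 ] scene@ [ 0.5706 -0.003   0.175 ]
bell@.141 [ 0.567  -0.0037  0.141 ] stone@.115 [ 0.5656 -0.004   0.115 ]
slide [0.584  0.069  0.1681] [0.5828 0.0689 0.174 ] [0.5871 0.0721 0.174 ]
post [0.6016 0.1548 0.1392]
tin [0.6529 0.1186 0.1131]
[0.6902 0.14   0.085 ] 0.4031177083049161 -102.15230530088361
[ 0.6054 -0.2541  0.085 ] 0.17638961802361625 167.60769413378162
[ 0.4331 -0.2163  0.085 ] 0.40213289911757677 77.74910542810157
[0.5184 0.1767 0.085 ] 0.17569629083015995 -12.071904969451616
cover top [ 0.5298 -0.1776  0.163 ]
```

Measurements agree: knob 172 mm (175), slide top 168 mm (174), both within a few mm. The axis is at (0.568,-0.004), with grinder +y at 77.8° and the slide about 0 mm back. The four screws give the same centre. I start the approach.

```bash
python3 -m handwheel '[{"dx":0.5,"dy":-0.45,"dz":-0.4},{"dx":0.96,"dy":-0.87,"dz":-0.5},{"dx":0.96,"dy":-0.87,"dz":-0.5}]' 0 ; python3 -m handwheel '[{"dx":0.4,"dy":-0.3},{"dx":0.7,"dy":-0.6},{"dx":0.96,"dy":-0.87},{"dx":0.96,"dy":-0.87}]'; python3 -m handwheel '[{"dx":0.4,"dy":-0.3},{"dx":0.7,"dy":-0.6},{"dx":0.96,"dy":-0.87},{"dx":0.96,"dy":-0.87}]'; python3 -c "
from bench import r
print(r.get_obs()['qpos'],r.get_obs()['ft_force'])"
```

```text
[ 85.89930564  28.7502609  -24.45458781  88.88515623  12.65023031
  65.21945434 -12.05090303] [0.11433075 0.0177542  0.19597688]validation failed for argument at $[0]...
validation failed for argument at $[0]...
validation failed for argument at $[0]...
```

```bash
python3 -m handwheel '[{"dx":0.5,"dy":-0.45,"dz":-0.4,"rx":0,"ry":0,"rz":0},{"dx":0.96,"dy":-0.87,"dz":-0.5,"rx":0,"ry":0,"rz":0},{"dx":0.96,"dy":-0.87,"dz":-0.5,"rx":0,"ry":0,"rz":0}]' 0; python3 -m handwheel '[{"dx":0.5,"dy":-0.45,"dz":0,"rx":0,"ry":0,"rz":0},{"dx":0.96,"dy":-0.87,"dz":0,"rx":0,"ry":0,"rz":0},{"dx":0.96,"dy":-0.87,"dz":0,"rx":0,"ry":0,"rz":0}]';  python3 -c "
from bench import r
print(r.get_obs()['qpos'],r.get_obs()['ft_force'])"
```

```text
t: 0.4
tool_pos: [0.2772, -0.4979, 0.2817]
orientation: [-180.0, -0.1, 19.2]
ft_force: [-0.2, -0.1, -0.1]
width: 1.0
gripper_force: 0.0
t: 0.7
tool_pos: [0.3397, -0.3823, 0.2814]
orientation: [-180.0, -0.0, 19.4]
ft_force: [1.0, 0.6, 0.4]
width: 1.004
gripper_force: 0.0
[ 73.91100869  12.1416652  -32.63496672 104.91859418   7.14122963
  65.00512199 -31.74256134] [0.97600627 0.57272037 0.41991127]
```

```bash
python3 -m handwheel '[{"dx":0.5,"dy":-0.45,"dz":0,"rx":0,"ry":0,"rz":0},{"dx":0.95,"dy":-0.865,"dz":0,"rx":0,"ry":0,"rz":0},{"dx":0.95,"dy":-0.865,"dz":0,"rx":0,"ry":0,"rz":0}]'; python3 -m handwheel '[{"dx":0.5,"dy":-0.45,"dz":0,"rx":0,"ry":0,"rz":0},{"dx":0.95,"dy":-0.865,"dz":0,"rx":0,"ry":0,"rz":0},{"dx":0.95,"dy":-0.865,"dz":0,"rx":0,"ry":0,"rz":0}]';python3 -m handwheel '[{"dx":0.5,"dy":-0.45,"dz":0,"rx":0,"ry":0,"rz":0},{"dx":0.95,"dy":-0.865,"dz":0,"rx":0,"ry":0,"rz":0},{"dx":0.95,"dy":-0.865,"dz":0,"rx":0,"ry":0,"rz":0}]';python3 -m handwheel '[{"dx":0.5,"dy":-0.45,"dz":0,"rx":0,"ry":0,"rz":0},{"dx":0.95,"dy":-0.865,"dz":0,"rx":0,"ry":0,"rz":0},{"dx":0.95,"dy":-0.865,"dz":0,"rx":0,"ry":0,"rz":-0.19},{"dx":0.95,"dy":-0.865,"dz":0,"rx":0,"ry":0,"rz":-0.38},{"dx":0.95,"dy":-0.865,"dz":0,"rx":0,"ry":0,"rz":-0.5}]';  python3 -c "
from bench import r
print(r.get_obs()['qpos'],r.get_obs()['ft_force'])"
```

```text
t: 1.0
tool_pos: [0.4007, -0.2692, 0.2814]
orientation: [-180.0, -0.0, 19.4]
ft_force: [0.5, 0.4, 0.6]
width: 0.996
gripper_force: 0.0
t: 1.3
tool_pos: [0.4617, -0.1563, 0.2815]
orientation: [-180.0, -0.1, 19.4]
ft_force: [-0.1, -1.0, 0.3]
width: 1.0
gripper_force: 0.0
t: 1.6
tool_pos: [0.5227, -0.0433, 0.2815]
orientation: [-179.9, -0.1, 19.4]
ft_force: [0.0, -0.1, 0.3]
width: 1.0
gripper_force: 0.0
t: 2.1
tool_pos: [0.5828, 0.0671, 0.2807]
orientation: [-179.9, 0.0, 42.2]
ft_force: [-0.0, 0.0, -0.7]
width: 1.0
gripper_force: 0.0
[ 29.39772289  25.55850404 -51.39080658  94.4040363   20.90111991
  70.3010979  -74.26499676] [-0.03530932  0.00932867 -0.67646236]
```

```bash
python3 -m handwheel '[{"dx":0,"dy":0,"dz":0,"rx":0,"ry":0,"rz":-0.19},{"dx":0,"dy":0,"dz":0,"rx":0,"ry":0,"rz":-0.38},{"dx":0,"dy":0,"dz":0,"rx":0,"ry":0,"rz":-0.57},{"dx":0,"dy":0,"dz":0,"rx":0,"ry":0,"rz":-0.74},{"dx":0,"dy":0,"dz":0,"rx":0,"ry":0,"rz":-0.79}]'; python3 -m handwheel '[{"dx":0,"dy":0,"dz":0.4,"rx":0,"ry":0,"rz":0},{"dx":0,"dy":0,"dz":0.6,"rx":0,"ry":0,"rz":0},{"dx":0,"dy":0,"dz":0.6,"rx":0,"ry":0,"rz":0}]' 0.5; python3 - <<'E'
from h import *
o=r.get_obs(); print(o['qpos'],o['tool_pos'],o['orientation'])
u=np.array([np.cos(np.radians(77.8)),np.sin(np.radians(77.8))]); tgt=np.array([.5682,-.004])+.076*u
d=tgt-o['tool_pos'][:2]; y=np.radians(o['orientation'][2]); print(tgt,"dx",d@[np.cos(y),np.sin(y)]*10,"dy",d@[np.sin(y),-np.cos(y)]*10)
a=cv2.cvtColor(r.grab_frame("scene"),cv2.COLOR_RGB2BGR)[75:275,215:405]
cv2.imwrite("pics/s1.png",cv2.resize(a,None,fx=3,fy=3,interpolation=cv2.INTER_CUBIC))
E
```

```text
t: 2.6
tool_pos: [0.5826, 0.0649, 0.2807]
orientation: [-179.9, 0.0, 77.5]
ft_force: [0.5, -0.3, 0.1]
width: 0.996
gripper_force: 0.0
t: 2.9
tool_pos: [0.5806, 0.0641, 0.2179]
orientation: [-179.7, 0.1, 77.2]
ft_force: [0.3, -0.7, -0.2]
width: 0.518
gripper_force: 0.0
[ 32.51186894  31.89529613 -56.64115399  98.38921446  28.78135582
  66.04058049 -45.21902542] [0.58060966 0.06411097 0.21793011] [-1.79655402e+02  1.18971378e-01  7.72280315e+01]
[0.58426068 0.07028361] dx 0.0682704645614884 dy 0.02196093020518832
```

View pics/s1.png

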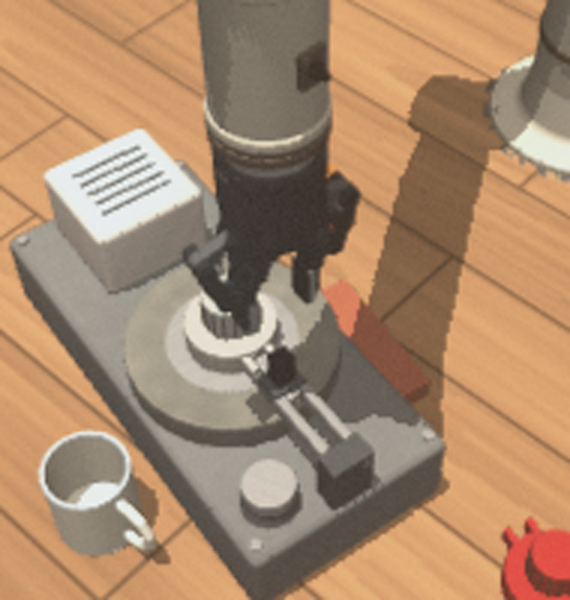

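The gripper hangs above the slide in the right direction, with its fingers (crop about 215,265 and 310,280) straddling the line of the rail. I correct the offset of a few mm and go down.

```bash
python3 -m handwheel '[{"dx":0.07,"dy":0.02,"dz":0,"rx":0,"ry":0,"rz":-0.01},{"dx":0.07,"dy":0.02,"dz":0.1,"rx":0,"ry":0,"rz":-0.01},{"dx":0.07,"dy":0.02,"dz":0.1,"rx":0,"ry":0,"rz":-0.01},{"dx":0.07,"dy":0.02,"dz":0.1,"rx":0,"ry":0,"rz":-0.01}]'; python3 - <<'E'
from h import *
o=r.get_obs(); print(o['tool_pos'],o['orientation'])
u=np.array([np.cos(np.radians(77.8)),np.sin(np.radians(77.8))]); tgt=np.array([.5682,-.004])+.076*u
d=tgt-o['tool_pos'][:2]; y=np.radians(o['orientation'][2]); print(tgt,"dx",d@[np.cos(y),np.sin(y)]*10,"dy",d@[np.sin(y),-np.cos(y)]*10)
E
```

```text
t: 3.35
tool_pos: [0.5865, 0.0717, 0.2115]
orientation: [180.0, 0.0, 77.7]
ft_force: [-0.5, -0.2, -0.1]
width: 0.504
gripper_force: 0.0
[0.58650728 0.07166964 0.21145395] [1.79991791e+02 5.84039753e-03 7.76975766e+01]
[0.58426068 0.07028361] dx -0.018328869350306046 dy -0.018996827427140657
```

```bash
python3 -m handwheel '[{"dx":-0.02,"dy":-0.02,"dz":0.2,"rx":0,"ry":0,"rz":0},{"dx":-0.02,"dy":-0.02,"dz":0.4,"rx":0,"ry":0,"rz":0},{"dx":-0.02,"dy":-0.02,"dz":0.6,"rx":0,"ry":0,"rz":0},{"dx":-0.02,"dy":-0.02,"dz":0.62,"rx":0,"ry":0,"rz":0},{"dx":-0.02,"dy":-0.02,"dz":0.62,"rx":0,"ry":0,"rz":0}]'; python3 -m handwheel '[{"dx":0,"dy":0,"dz":0,"rx":0,"ry":0,"rz":0},{"dx":0,"dy":0,"dz":0,"rx":0,"ry":0,"rz":0},{"dx":0,"dy":0,"dz":0,"rx":0,"ry":0,"rz":0},{"dx":0,"dy":0,"dz":0,"rx":0,"ry":0,"rz":0},{"dx":0,"dy":0,"dz":0,"rx":0,"ry":0,"rz":0}]' 1
```

```text
t: 3.85
tool_pos: [0.584, 0.0701, 0.1495]
orientation: [-180.0, -0.0, 77.7]
ft_force: [-0.3, 0.2, 0.9]
width: 0.501
gripper_force: 0.0
t: 4.35
tool_pos: [0.5843, 0.0707, 0.1509]
orientation: [179.9, -0.0, 77.7]
ft_force: [-3.2, 0.7, 5.5]
width: 0.193
gripper_force: 59.5
```

```bash
python3 -m handwheel '[{"dx":0.05,"dy":0,"dz":0,"rx":0,"ry":0,"rz":0},{"dx":0.15,"dy":0,"dz":0,"rx":0,"ry":0,"rz":0},{"dx":0.25,"dy":0,"dz":0,"rx":0,"ry":0,"rz":0},{"dx":0.35,"dy":0,"dz":0,"rx":0,"ry":0,"rz":0},{"dx":0.35,"dy":0,"dz":0,"rx":0,"ry":0,"rz":0}]'; python3 -m handwheel '[{"dx":0.03,"dy":0,"dz":0,"rx":0,"ry":0,"rz":0},{"dx":0.06,"dy":0,"dz":0,"rx":0,"ry":0,"rz":0},{"dx":0.08,"dy":0,"dz":0,"rx":0,"ry":0,"rz":0},{"dx":0.1,"dy":0,"dz":0,"rx":0,"ry":0,"rz":0},{"dx":0.1,"dy":0,"dz":0,"rx":0,"ry":0,"rz":0}]'
```

```text
t: 4.85
tool_pos: [0.592, 0.1064, 0.1509]
orientation: [179.9, -0.1, 77.8]
ft_force: [-1.7, 2.6, 6.1]
width: 0.202
gripper_force: 60.4
t: 5.35
tool_pos: [0.5935, 0.1129, 0.1509]
orientation: [180.0, 0.1, 77.7]
ft_force: [-6.3, -2.6, 11.6]
width: 0.195
gripper_force: 61.2
```

```bash
python3 -m handwheel '[{"dx":0.02,"dy":0,"dz":0,"rx":0,"ry":0,"rz":0},{"dx":0.03,"dy":0,"dz":0,"rx":0,"ry":0,"rz":0},{"dx":0.03,"dy":0,"dz":0,"rx":0,"ry":0,"rz":0}]'; python3 -m handwheel '[{"dx":0.02,"dy":0,"dz":0,"rx":0,"ry":0,"rz":0},{"dx":0.03,"dy":0,"dz":0,"rx":0,"ry":0,"rz":0},{"dx":0.03,"dy":0,"dz":0,"rx":0,"ry":0,"rz":0}]'
```

```text
t: 5.65
tool_pos: [0.5935, 0.1129, 0.1508]
orientation: [-180.0, 0.4, 77.6]
ft_force: [-8.9, -8.8, 16.3]
width: 0.194
gripper_force: 61.8
t: 5.95
tool_pos: [0.5936, 0.113, 0.1508]
orientation: [-179.9, 0.7, 77.5]
ft_force: [-12.9, -13.7, 20.6]
width: 0.194
gripper_force: 62.4
```

The slide is hard against its stop, 119.6 mm from the axis (120 expected). Next I unload, release, rise and go to the cap.

```bash
python3 -m handwheel '[{"dx":-0.06,"dy":0,"dz":0,"rx":0,"ry":0,"rz":0},{"dx":-0.06,"dy":0,"dz":0,"rx":0,"ry":0,"rz":0}]'; python3 -m handwheel '[{"dx":0,"dy":0,"dz":0,"rx":0,"ry":0,"rz":0},{"dx":0,"dy":0,"dz":0,"rx":0,"ry":0,"rz":0},{"dx":0,"dy":0,"dz":0,"rx":0,"ry":0,"rz":0}]' 0.5; python3 -m handwheel '[{"dx":0,"dy":0,"dz":-0.2,"rx":0,"ry":0,"rz":0},{"dx":0,"dy":0,"dz":-0.5,"rx":0,"ry":0,"rz":0},{"dx":0,"dy":0,"dz":-0.8,"rx":0,"ry":0,"rz":0},{"dx":0,"dy":0,"dz":-0.8,"rx":0,"ry":0,"rz":0}]'; python3 -m handwheel '[{"dx":-0.4,"dy":0,"dz":0,"rx":0,"ry":0,"rz":0},{"dx":-0.8,"dy":0,"dz":0,"rx":0,"ry":0,"rz":0},{"dx":-1,"dy":0,"dz":0,"rx":0,"ry":0,"rz":0},{"dx":-1,"dy":0,"dz":0,"rx":0,"ry":0,"rz":0}]' 0.05;  python3 -m handwheel '[{"dx":-0.2,"dy":0,"dz":0,"rx":0,"ry":0,"rz":0},{"dx":-0.2,"dy":0,"dz":0,"rx":0,"ry":0,"rz":0},{"dx":-0.2,"dy":0,"dz":0,"rx":0,"ry":0,"rz":0}]'; cat >> h.py <<'E'
def go(tgt):
    o=r.get_obs(); d=np.array(tgt)-o['tool_pos'][:2]; y=np.radians(o['orientation'][2])
    print(np.round(o['qpos'],1),np.round(o['tool_pos'],4),"dx %.3f dy %.3f"%(d@[np.cos(y),np.sin(y)]*10,d@[np.sin(y),-np.cos(y)]*10))
E
python3 - <<'E'
from h import *
go([.5682,-.004])
a=cv2.cvtColor(r.grab_frame("scene"),cv2.COLOR_RGB2BGR)[75:275,215:405]
b=cv2.cvtColor(r.grab_frame("top"),cv2.COLOR_RGB2BGR)[140:275,265:400]
cv2.imwrite("pics/s2.png",np.hstack([cv2.resize(a,(380,400),interpolation=2),cv2.resize(b,(400,400),interpolation=2)]))
E
```

```text
t: 6.15
tool_pos: [0.5935, 0.1128, 0.1509]
orientation: [180.0, 0.1, 77.6]
ft_force: [-5.5, -1.9, 10.6]
width: 0.194
gripper_force: 61.0
t: 6.45
tool_pos: [0.594, 0.1137, 0.1493]
orientation: [180.0, -0.0, 77.7]
ft_force: [0.8, 0.1, -0.4]
width: 0.5
gripper_force: 0.0
t: 6.85
tool_pos: [0.5962, 0.1155, 0.2336]
orientation: [179.6, -0.2, 77.7]
ft_force: [0.4, 0.3, -0.4]
width: 0.498
gripper_force: 0.0
t: 7.25
tool_pos: [0.5719, 0.0114, 0.2281]
orientation: [-179.9, 0.2, 77.3]
ft_force: [0.3, -0.7, -0.3]
width: 0.949
gripper_force: 0.0
t: 7.55
tool_pos: [0.5682, -0.0023, 0.2291]
orientation: [-180.0, -0.0, 77.7]
ft_force: [-0.4, 1.9, 0.9]
width: 0.951
gripper_force: 0.0
[ 41.1  29.4 -58.  100.3  27.2  65.7 -37.5] [ 0.5682 -0.0023  0.2291] dx -0.016 dy 0.004
```

View pics/s2.png

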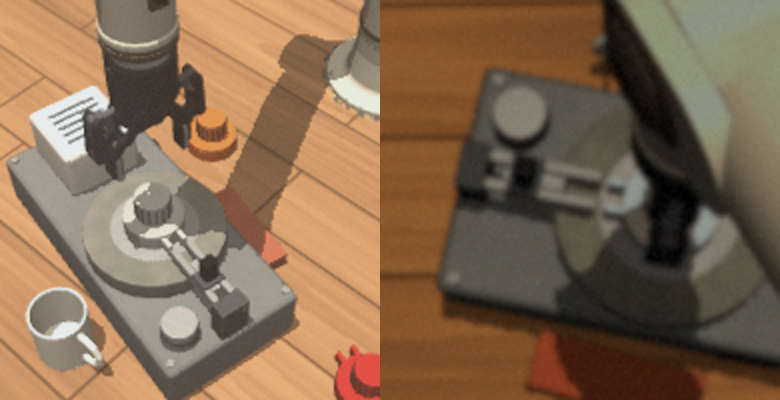

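Left, the slide stands back by the post (crop 208,265) and the fork (175,240) is free. The open gripper is above the cap. I go down and grip the knob.

```bash
python3 -m handwheel '[{"dx":-0.016,"dy":0,"dz":0.3,"rx":0,"ry":0,"rz":0},{"dx":-0.016,"dy":0,"dz":0.55,"rx":0,"ry":0,"rz":0},{"dx":-0.016,"dy":0,"dz":0.75,"rx":0,"ry":0,"rz":0},{"dx":-0.016,"dy":0,"dz":0.84,"rx":0,"ry":0,"rz":0},{"dx":-0.016,"dy":0,"dz":0.84,"rx":0,"ry":0,"rz":0}]'; python3 -m handwheel '[{"dx":0,"dy":0,"dz":0,"rx":0,"ry":0,"rz":0},{"dx":0,"dy":0,"dz":0,"rx":0,"ry":0,"rz":0},{"dx":0,"dy":0,"dz":0,"rx":0,"ry":0,"rz":0},{"dx":0,"dy":0,"dz":0,"rx":0,"ry":0,"rz":0},{"dx":0,"dy":0,"dz":0,"rx":0,"ry":0,"rz":0}]' 1
```

```text
t: 8.15
tool_pos: [0.567, -0.0037, 0.1443]
orientation: [-179.9, -0.0, 77.8]
ft_force: [0.2, 0.9, 0.6]
width: 0.95
gripper_force: 0.0
t: 8.65
tool_pos: [0.5685, -0.0045, 0.1469]
orientation: [179.9, -0.0, 77.7]
ft_force: [-2.0, 0.4, 5.7]
width: 0.52
gripper_force: 61.7
```

```bash
python3 -m handwheel '[{"dx":0,"dy":0,"dz":0,"rx":0,"ry":0,"rz":0.08},{"dx":0,"dy":0,"dz":0,"rx":0,"ry":0,"rz":0.16},{"dx":0,"dy":0,"dz":0,"rx":0,"ry":0,"rz":0.22},{"dx":0,"dy":0,"dz":0,"rx":0,"ry":0,"rz":0.22}]'; python3 -c "
from bench import r
o=r.get_obs();print(o['moment'],o['orientation'],o['qpos'])"
```

```text
t: 9.05
tool_pos: [0.5688, -0.0049, 0.1468]
orientation: [179.9, -0.0, 67.7]
ft_force: [-1.1, 0.4, 6.7]
width: 0.524
gripper_force: 61.9
[-0.04019845  0.3578695  -0.28043999] [ 1.79857564e+02 -1.61352436e-02  6.77130020e+01] [ 36.46539133  33.70787996 -51.39658685 104.54538517  31.24231395
  56.9347084  -50.24937506]
```

10° clockwise (past 0.1 rad) with only 0.28 N·m, so that way gives. I carry on to the stop.

```bash
python3 -m handwheel '[{"dx":0,"dy":0,"dz":0,"rx":0,"ry":0,"rz":0.15},{"dx":0,"dy":0,"dz":0,"rx":0,"ry":0,"rz":0.3},{"dx":0,"dy":0,"dz":0,"rx":0,"ry":0,"rz":0.45},{"dx":0,"dy":0,"dz":0,"rx":0,"ry":0,"rz":0.6},{"dx":0,"dy":0,"dz":0,"rx":0,"ry":0,"rz":0.7}]';python3 -m handwheel '[{"dx":0,"dy":0,"dz":0,"rx":0,"ry":0,"rz":0.1},{"dx":0,"dy":0,"dz":0,"rx":0,"ry":0,"rz":0.2},{"dx":0,"dy":0,"dz":0,"rx":0,"ry":0,"rz":0.3},{"dx":0,"dy":0,"dz":0,"rx":0,"ry":0,"rz":0.34},{"dx":0,"dy":0,"dz":0,"rx":0,"ry":0,"rz":0.34}]'; python3 -c "
from bench import r
o=r.get_obs();print(o['moment'],o['orientation'],o['qpos'])"
```

```text
t: 9.55
tool_pos: [0.569, -0.0045, 0.1468]
orientation: [179.9, -0.1, 36.1]
ft_force: [0.7, -0.7, 4.9]
width: 0.525
gripper_force: 61.7
t: 10.05
tool_pos: [0.569, -0.0045, 0.1468]
orientation: [179.9, -0.2, 21.0]
ft_force: [-0.2, 0.7, 5.9]
width: 0.519
gripper_force: 61.9
[ 0.07913185  0.10485215 -0.18243421] [ 1.79928644e+02 -1.59516397e-01  2.10091312e+01] [ 29.23184899  29.83199046 -40.7959287  104.75546225  23.71925248
  54.03015754 -90.99228307]
```

Turned 56.7° so far; small steps to the stop.

```bash
for i in 1; do python3 -m handwheel '[{"dx":0,"dy":0,"dz":0,"rx":0,"ry":0,"rz":0.06},{"dx":0,"dy":0,"dz":0,"rx":0,"ry":0,"rz":0.12},{"dx":0,"dy":0,"dz":0,"rx":0,"ry":0,"rz":0.16},{"dx":0,"dy":0,"dz":0,"rx":0,"ry":0,"rz":0.16}]'; python3 -c "
from bench import r
o=r.get_obs();print(o['moment'],o['orientation'])"; python3 -m handwheel '[{"dx":0,"dy":0,"dz":0,"rx":0,"ry":0,"rz":0.04},{"dx":0,"dy":0,"dz":0,"rx":0,"ry":0,"rz":0.08},{"dx":0,"dy":0,"dz":0,"rx":0,"ry":0,"rz":0.08}]'; python3 -c "
from bench import r
o=r.get_obs();print(o['moment'],o['orientation'])"; done
```

```text
t: 10.45
tool_pos: [0.568, -0.0044, 0.1468]
orientation: [179.9, -0.1, 13.9]
ft_force: [-3.9, 0.3, 9.8]
width: 0.515
gripper_force: 62.2
[0.03904942 0.79418017 0.10387707] [ 1.79946451e+02 -5.01660388e-02  1.38681034e+01]
t: 10.75
tool_pos: [0.5687, -0.0042, 0.1468]
orientation: [179.9, -0.1, 10.5]
ft_force: [-1.2, -0.5, 7.7]
width: 0.519
gripper_force: 63.0
[-0.04072281  0.25502163  1.76915318] [ 1.79885034e+02 -1.41801838e-01  1.05494130e+01]
```

At the hard stop (+1.8 N·m at 67°). I relax slightly, then lift straight up.

```bash
python3 -m handwheel '[{"dx":0,"dy":0,"dz":0,"rx":0,"ry":0,"rz":-0.05},{"dx":0,"dy":0,"dz":0,"rx":0,"ry":0,"rz":-0.05}]'; python3 -m handwheel '[{"dx":0,"dy":0,"dz":-0.04,"rx":0,"ry":0,"rz":0},{"dx":0,"dy":0,"dz":-0.08,"rx":0,"ry":0,"rz":0},{"dx":0,"dy":0,"dz":-0.12,"rx":0,"ry":0,"rz":0},{"dx":0,"dy":0,"dz":-0.12,"rx":0,"ry":0,"rz":0}]'; python3 -c "
from bench import r
o=r.get_obs();print(o['moment'],o['orientation'])"
```

```text
t: 10.95
tool_pos: [0.5687, -0.0044, 0.1468]
orientation: [180.0, -0.1, 12.6]
ft_force: [-1.7, -0.0, 6.5]
width: 0.519
gripper_force: 63.0
t: 11.35
tool_pos: [0.5685, -0.0046, 0.1579]
orientation: [-180.0, -0.1, 12.4]
ft_force: [4.1, 1.1, -2.3]
width: 0.518
gripper_force: 62.2
[ 0.26436566 -0.8661525   0.02426173] [-1.79997155e+02 -9.86187530e-02  1.24472151e+01]
```

```bash
python3 -m handwheel '[{"dx":0,"dy":0,"dz":-0.08,"rx":0,"ry":0,"rz":0},{"dx":0,"dy":0,"dz":-0.16,"rx":0,"ry":0,"rz":0},{"dx":0,"dy":0,"dz":-0.3,"rx":0,"ry":0,"rz":0},{"dx":0,"dy":0,"dz":-0.45,"rx":0,"ry":0,"rz":0},{"dx":0,"dy":0,"dz":-0.6,"rx":0,"ry":0,"rz":0}]'; python3 -m handwheel '[{"dx":0,"dy":0,"dz":-0.15,"rx":0,"ry":0,"rz":0},{"dx":0,"dy":0,"dz":-0.26,"rx":0,"ry":0,"rz":0},{"dx":0,"dy":0,"dz":-0.3,"rx":0,"ry":0,"rz":0},{"dx":0,"dy":0,"dz":-0.3,"rx":0,"ry":0,"rz":0},{"dx":0,"dy":0,"dz":-0.3,"rx":0,"ry":0,"rz":0}]'; python3 - <<'E'
from h import *
a=cv2.cvtColor(r.grab_frame("scene"),cv2.COLOR_RGB2BGR)[75:275,215:405]
b=cv2.cvtColor(r.grab_frame("top"),cv2.COLOR_RGB2BGR)[140:275,265:400]
cv2.imwrite("pics/s3.png",np.hstack([cv2.resize(a,(380,400),interpolation=2),cv2.resize(b,(400,400),interpolation=2)]))
E
```

```text
t: 11.85
tool_pos: [0.5675, -0.0049, 0.2187]
orientation: [180.0, 0.0, 12.4]
ft_force: [0.6, 0.2, -3.8]
width: 0.519
gripper_force: 63.0
t: 12.35
tool_pos: [0.5673, -0.0049, 0.2468]
orientation: [-180.0, 0.1, 12.4]
ft_force: [-0.2, 0.2, -3.5]
width: 0.524
gripper_force: 63.0
```

View pics/s3.png

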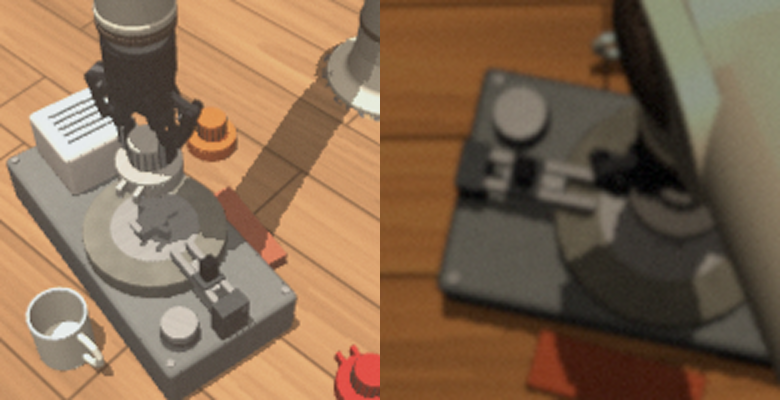

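The cap hangs upright in the gripper (crop 148,165), with its fork turned to (128,187). The slide is back at (208,265), and the mug, tin and sharpening stone are where they were. Wrist force is 3.5 N, the cap's weight.

```bash
python3 -m handwheel '[{"dx":0,"dy":0,"dz":0,"rx":0,"ry":0,"rz":0},{"dx":0,"dy":0,"dz":0,"rx":0,"ry":0,"rz":0},{"dx":0,"dy":0,"dz":0,"rx":0,"ry":0,"rz":0}]'; python3 -c "
from bench import r
print(r.hand_in())"
```

```text
t: 12.75
tool_pos: [0.5677, -0.0048, 0.2471]
orientation: [-180.0, 0.0, 12.4]
ft_force: [0.1, -0.1, -4.7]
width: 0.522
gripper_force: 63.0
the job is handed in; nothing more can be done
None
```

The job is handed in at 12.75 s: slide back at its stop, cap unscrewed clockwise (seen from above; I did not try the other way, as this one gave at once) to its stop, then lifted and held upright 10 cm above the stone, with the mug, sharpening stone and tin untouched.

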